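# Set the bearer bar square against the registration rail

## Task

Push the loose aluminium bar forward until it lies flush along the steel guide rail over its whole length, and only then slide it along the rail to the left until its end butts against the stop block, leaving it flush against both. Keep the bar flat on the table, never drive it into the rail or stop with more than 20 N (about 8 N is enough to feel them), and leave everything else on the table where it is.

Things in the scene. Friction and masses are not known exactly. Their poses are not given: they have to be found in the camera images.
- bar: Loose plain aluminium bar, 220 mm long, 30 wide, 20 high, 0.25 to 0.5 kg; pushing it over the table takes 1 to 4 N. Origin: centre of its underside. y axis along its length (+y end: the left one, nearest the stop), x across it, away from the robot, z up. Starts with its centre 75 to 115 mm before rail_zero, up to 0.25 rad askew, its left end 20 to 90 mm short of the stop.
- guide: Guide fixed to the table: 6 mm plywood plate carrying a steel rail on two slotted arms with black knobs (31 mm high, 62 to 88 mm beyond the origin). x axis: away from the robot, square to the rail; y: along the rail, to the left; z up. Origin on the table, in line with the middle of the rail's range of settings. Rail and stop are clamped rigidly and do not yield.
- rail_zero (a point): Point fixed to the guide, on the table at its origin. Rail: steel strip 24 mm deep, 16 high, 350 long (guide y -175 to +175 mm), always parallel to guide y; the bar must meet its flat side facing the robot. That face is clamped anywhere from 15 mm before to 15 mm beyond this point along guide x; the setting is not reported: feel for it, or look.
- stop_line (a point): Point fixed to the guide, on the table, 130 mm along guide y from its origin: the middle of the stop's range of settings. The stop is a steel block, 20 mm thick and high, clamped on the rail near its left end, standing 41 mm out from the rail's face towards the robot. Its flat right side, which the bar's left end must meet, lies up to 12 mm either side of this point along guide y: feel for it.
- ink_b: Blunt yellow ink tube, 90 x 22 x 16 mm, lying to the right of the guide; leave alone.
- lino: Lino block on wood, 100 x 75 x 20 mm, lying to the right and nearer the robot; leave alone.
- ink_a: Blunt blue ink tube, 90 x 22 x 16 mm, lying to the left and nearer the robot; leave alone.
- glue: Green glue stick standing upright, 30 mm diameter, 95 mm high, to the left of the guide; leave alone.
- tin: Paper-labelled ink tin standing upright, 66 mm diameter, 60 mm high, to the left of the guide; leave alone.
- spray: White spray bottle standing upright, 52 mm diameter, 150 mm high, far to the right; leave alone.
Things that resemble listed ones, but are neither listed nor needed, are in the scene too. Of the things that look like the bar, the largest one is meant.

How it is judged (in metres and radians):
On the way:
1. the bar lies flush against the rail (gap under 2 mm, parallel within 0.01 rad), its left end still more than 10 mm from the stop (x of rail_c0 in the frame of bar below 0.029 m and angle between the y axis of bar and the y axis of guide, either way round below 0.01 rad and y of stop_c0 in the frame of bar above 0.13 m), for 0.1 s.
At the end, for the whole second after the job is handed in: the bar lies flat on the table and at rest, its long side against the rail (gap under 2 mm, parallel within 0.01 rad) and its left end against the stop (gap under 2 mm) (x of rail_c0 in the frame of bar between 0.024 and 0.029 m and angle between the y axis of bar and the y axis of guide, either way round below 0.01 rad and y of stop_c0 in the frame of bar between 0.117 and 0.122 m and height (world z) of bar below 0.003 m and linear speed of bar below 0.005 m/s); the robot touches nothing.
It fails at once if the bar is driven into the rail or stop with more than 20 N (contact force between bar and guide above 20 N).
It fails at once if the bar is lifted or tipped off the table (height (world z) of bar above 0.008 m or angle between bar's own z axis and vertical above 0.15 rad).
It fails at once if a bystander is moved by more than 15 mm (distance of any of brayer, strip, spray, glue, tin, ink_a, ink_b, lino from where it was at the start of the episode above 0.015 m).
It also fails if it takes over 72 s, if anything falls off the work surface, if the arm or the gripper's body presses on something with over 40 N, if the wrist force passes 120 N, or if a joint passes its speed limit or range.

## Robot

A 6-joint arm with a two-finger parallel gripper is mounted at the origin on the work surface. World frame = base frame: x ahead of the robot, y to its left, z up, the work surface at z = 0. Lengths are in m, angles in degrees, forces in N, time in s.
With the tool pointing down it reaches from about 0.375 to 0.9 m from the base axis. Payload 3.1 kg.
Tool frame: the origin (TCP) lies midway between the tips of the shut fingers; the grasp point (between the pads) lies bot.pinch_z behind it (bot.pinch_z is the distance from the TCP to the grasp point, in m); z points along the fingers, y is the direction in which the jaws open and shut (so a half turn about z gives the same grasp; the last joint's range is limited). The gripper opens to 87 mm and grips with 3 to 60 N. Pads are 19 mm wide; open, the fingers measure 117 mm over their backs; the gripper's body (75 mm by 190 mm) begins 51 mm behind the grasp point.
Start: joints at [-80.472, 30.224, 82.088, -0, 67.689, -10.227], TCP at [0.211, -0.588, 0.196] pointing down, gripper open.
Joint ranges: [-176.69, 176.69], [-43.24, 126.21], [12.49, 139.97], [-82, 262], [0, 151.66], [-163.58, 163.58]. Speed limits (degrees/s): [159.86, 159.86, 180, 180, 180, 180].

## Interface

Orientations are given as a 3x3 rotation matrix whose columns are the frame's x, y, z axes.
In Python, from rig import bot gives the robot as it stands.
- The arm moves only by the tool apply_moves, never from a script. Its argument "motion" is text: rows parted by semicolons, each of 7 numbers parted by spaces: the shift along the tool's x, y, z in m, then the turn, a rotation vector about the tool's x, y, z in degrees, then the finger opening in m, from 0 to 0.087. A call has exactly 8 rows; each row is the pose to reach, as a shift and turn from the pose commanded when the call began, along the tool's axes at that moment; what a row does not reach only later rows make up. A row lasts 1/8 s, in which the tool goes at most 62.5 mm and 10.7 degrees, less where a joint would pass 70% of its speed; a pose out of reach is approached as far as the arm can. A call with a gripper value outside its range is refused whole. The fingers move at their own pace and stop on an object; the grip force is fixed at half the most. Time passes only in rows, so rows that repeat a pose let the fingers close, or fill a call up. It gives the time, the measured TCP pose, the force and the opening at its end, in the units of the state.
- bot.read_state(): the state, without advancing time (a new reading comes with each control period).
- bot.capture(name): name is "scene" or "top" or "wrist"; returns the picture (420x560x3 uint8, red, green, blue); there is no depth.
- bot.get_calibration(name): a dict with "fx", "fy", "cx", "cy" (pixels), "rvec" (rotation vector, rad) and "tvec" (3), from world to camera coordinates, as OpenCV has them. Camera axes: x right, y down, z forward; pixel columns grow to the right and rows downward; lengths in m; the calibration is good to about 2 mm. A picture is of the moment at which its call begins: read the wrist's pose just before it. get_calibration takes no time and is no camera call; for the wrist camera it gives the pose at the moment of the call.
- bot.hand_in(): hands the job in, once; it reports no verdict.
Trained networks look in the newest picture that a camera, given by its name, has taken for a name from the list of things; names that differ only in an ending like _2 or _b are one class to them, and where a whole thing is asked for, a point or a joint stands for the part that bears it (a point fixed in the world has none). Each returns a list of dicts, best first, with "p" (0 to 1); they miss things now and then, are a little off and sometimes report something else, mostly with a low value. They report only what shows in the picture. A call takes as long as a camera call. They do not tell look-alikes from the thing itself.
- bot.find_in(name, camera): "point" ([x, y, z] in m, in world coordinates, good to about 4 mm: the middle of the surface that is visible of it).
The state is a dict: "time_s": time; "joint_positions": joint angles; "qvel": joint speeds; "tau": joint torques, N m; "position": TCP position; "tcp_rot": TCP orientation; "force": force on the tool from outside, world axes, zero at the start; "moment": the same for the moment, N m; "opening": opening from 0.0 (shut) to 1.0 (fully open).
Only numpy, scipy, OpenCV 4.12 (cv2) and the standard library are available. Lean on these libraries where they do the work, as an engineer would, in place of code of your own. Each camera call takes 0.05 s, during which the arm holds its last target.

## Working session

There is one attempt and no reset: what is moved stays moved. The work goes in short steps, Python scripts to look and compute and a tool call to move; the robot and the scene stay as the last step left them, time stands still between calls to the robot, and variables do not carry over. Pictures are saved under pics/ and viewed, and the job is handed in when it is done.

Besides the shell and the picture viewer there is one more tool, called after "Call:" as name(argument=value, ...), one argument or row to a line, values as JSON. apply_moves: Moves the arm, as the interface text tells. Its arguments: {"type":"object","properties":{"motion":{"type":"string"}},"required":["motion"]}

```bash
mkdir -p pics; ls
python3 - <<'E'
from rig import bot
import cv2
s=bot.read_state();print(s['time_s'],s['position'],s['tcp_rot'],s['force'],s['opening'],bot.pinch_z)
for n in ['scene','top']:
    im=bot.capture(n);cv2.imwrite(f'pics/{n}0.png',im[:,:,::-1])
    print(n,bot.get_calibration(n))
    for k in ['bar','guide','rail_zero','stop_line']:
        try: print(k,[(d['p'],d['point']) for d in bot.find_in(k,n)][:4])
        except Exception as e: print(k,e)
print(bot.read_state()['time_s'])
E
```

```text
pics
0.0 [ 0.21113215 -0.58743551  0.19478957] [[ 9.41153868e-01  3.37978195e-01 -3.69182848e-04]
 [ 3.37978204e-01 -9.41151601e-01  2.09711290e-03]
 [ 3.61321404e-04 -2.09848167e-03 -9.99997733e-01]] [-0.16595426 -0.57510776 -0.39299037] 0.9996371735098633 0.0187
scene {'fx': 406.9165529617586, 'fy': 406.9165529617586, 'cx': 288.2224042340262, 'cy': 206.95463124088545, 'rvec': array([ 1.53963845,  1.74620645, -0.93650938]), 'tvec': array([ 0.07129215, -0.24749923,  1.41346093])}
bar [(0.82, [0.2611, -0.2658, 0.0191]), (0.77, [0.3965, 0.0308, 0.0183]), (0.67, [0.5495, -0.055, 0.0194])]
guide [(0.81, [0.6912, -0.0359, 0.0101])]
rail_zero [(0.6, [0.6829, -0.0389, 0.0087])]
stop_line [(0.91, [0.6863, -0.0313, 0.0046])]
top {'fx': 516.6018119873935, 'fy': 516.6018119873935, 'cx': 269.3297665293444, 'cy': 203.87620486471616, 'rvec': array([ 2.14317533, -2.19467061,  0.06099058]), 'tvec': array([-6.24286994e-04,  4.80788633e-01,  1.13545273e+00])}
bar [(0.98, [0.2605, -0.2677, 0.0139]), (0.82, [0.5366, -0.0574, 0.0194]), (0.55, [0.3926, 0.03, 0.0143])]
guide [(0.88, [0.6861, -0.0405, 0.0074])]
rail_zero [(0.97, [0.6818, -0.0474, 0.0029])]
stop_line [(0.89, [0.6813, -0.0426, 0.0079])]
0.5
```

View pics/scene0.png

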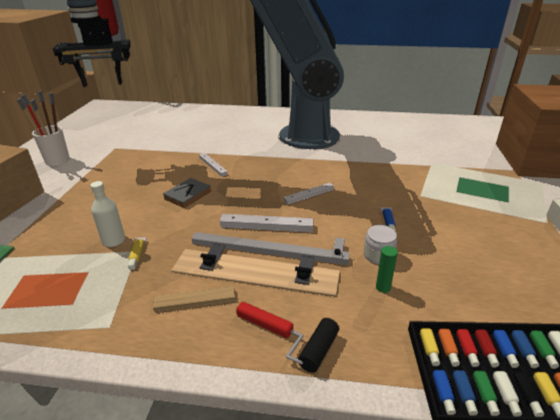

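View pics/top0.png

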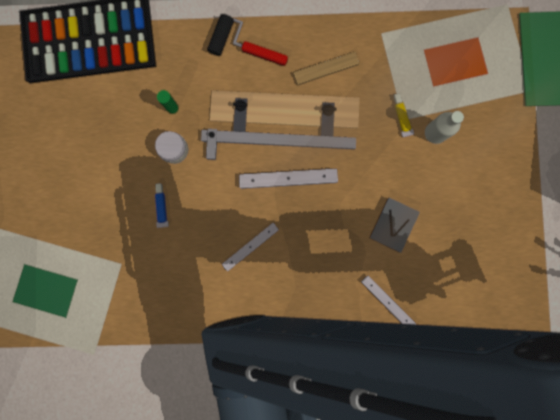

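The top view shows the bar at about (288,179), spanning columns 239–338. The rail runs from about (203,135) to (355,143), and the stop is at (211,147). The two look-alike bars are at (250,246) and (388,300). Next I'll zoom in.

Run:
```python
import cv2
im=cv2.imread('pics/top0.png')
cv2.imwrite('pics/top0z.png',cv2.resize(im[85:205,190:370],None,fx=4.4,fy=4.4,interpolation=cv2.INTER_CUBIC))
```

```text
(no output)
```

View pics/top0z.png

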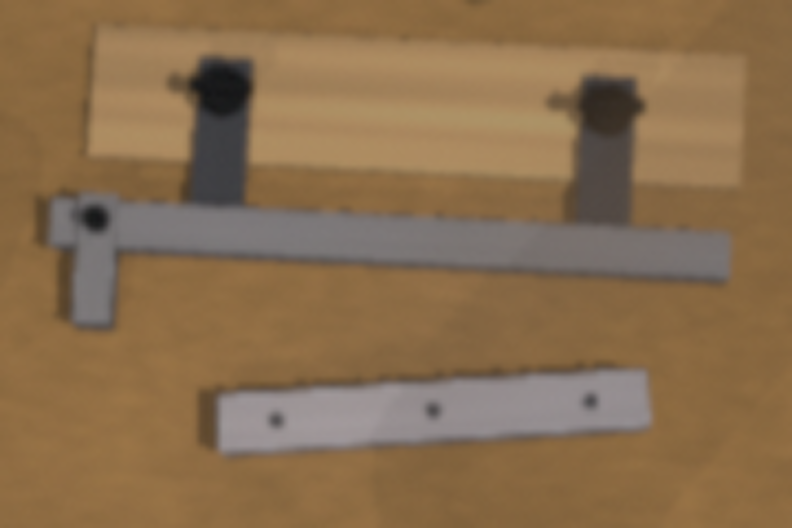

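Zoomed picture: bar top corners are (218,393), (648,370), (651,429) and (219,453). The rail's front edge runs (118,250)–(727,281), and the stop's right side is at column 115, ending at (113,327).

```bash
cat > h.py <<'E'
import numpy as np,cv2
from rig import bot
def px2w(uv,z,n,cal=None):
    c=cal or bot.get_calibration(n);R=cv2.Rodrigues(np.array(c['rvec']))[0];t=np.array(c['tvec'])
    o=-R.T@t; out=[]
    for u,v in uv:
        d=R.T@np.array([(u-c['cx'])/c['fx'],(v-c['cy'])/c['fy'],1]); out.append((o+d*(z-o[2])/d[2])[:2])
    return np.array(out)
E
python3 - <<'E'
from h import *
f=lambda L:[(190+(a+.5)/4.4-.5,85+(b+.5)/4.4-.5) for a,b in L]
b=px2w(f([(218,393),(648,370),(651,429),(219,453)]),.02,'top')
print('bar',b.round(4).tolist(),b.mean(0))
L=(b[0]+b[3])/2;R=(b[1]+b[2])/2;print('L,R',L,R,np.linalg.norm(L-R),'ang of +y (from world y, ccw)',np.degrees(np.arctan2(-(L-R)[0],(L-R)[1])))
r=px2w(f([(118,250),(727,281)]),.016,'top');d=r[0]-r[1];print('rail',r,np.degrees(np.arctan2(-d[0],d[1])))
s=px2w(f([(117,205),(113,327)]),.02,'top');print('stop',s)
u=d/np.linalg.norm(d);n=np.array([u[1],-u[0]])
print('bar corners in rail frame (x,y)',[( ((p-r[1])@n).round(4),((p-s[1])@u).round(4)) for p in b])
E
```

```text
bar [[0.5497, 0.0542], [0.5558, -0.1651], [0.5256, -0.1656], [0.5189, 0.0543]] [ 0.53749628 -0.05554955]
L,R [0.53432143 0.05422858] [ 0.54067112 -0.16532768] 0.21964805333347454 ang of +y (from world y, ccw) 1.6565619926743422
rail [[ 0.62595887  0.10482265]
 [ 0.60121446 -0.20731909]] -4.53252859649488
stop [[0.64860979 0.10450012]
 [0.58523213 0.10747739]]
bar corners in rail frame (x,y) [(np.float64(-0.072), np.float64(-0.0559)), (np.float64(-0.0486), np.float64(-0.274)), (np.float64(-0.0787), np.float64(-0.2769)), (np.float64(-0.1027), np.float64(-0.0583))]
```

Call:
apply_moves(
  motion="0.045 -0.041 0 0 0 6 0.087; 0.090 -0.081 0 0 0 12 0.087; 0.136 -0.122 0 0 0 18 0.087; 0.181 -0.162 0 0 0 24.3 0.087; 0.226 -0.203 0 0 0 24.3 0.087; 0.272 -0.244 0 0 0 24.3 0.087; 0.317 -0.284 0 0 0 24.3 0.087; 0.362 -0.325 0 0 0 24.3 0.087",
)

```text
time_s: 1.5
position: [0.4432, -0.1585, 0.1962]
tcp_rot: [[0.997, -0.08, 0.001], [-0.08, -0.997, -0.001], [0.001, 0.001, -1.0]]
force: [0.9, -1.9, -0.1]
opening: 0.995
```

Call:
apply_moves(
  motion="0.020 -0.045 0 0 0 0 0.087; 0.040 -0.090 0 0 0 0 0.087; 0.0495 -0.1115 0 0 0 0 0.087; 0.0495 -0.1115 0.03 0 0 0 0.087; 0.0495 -0.1115 0.06 0 0 0 0.087; 0.0495 -0.1115 0.06 0 0 0 0.087; 0.0495 -0.1115 0.06 0 0 0 0.087; 0.0495 -0.1115 0.06 0 0 0 0.087",
)

```text
time_s: 2.5
position: [0.5013, -0.0532, 0.137]
tcp_rot: [[0.997, -0.079, 0.003], [-0.079, -0.997, -0.001], [0.003, 0.001, -1.0]]
force: [-0.4, -0.1, 0.6]
opening: 1.001
```

Run:
```python
from h import *
print(bot.read_state()['force'],bot.read_state()['position'])
im=bot.capture('wrist');print(bot.get_calibration('wrist'))
cv2.imwrite('pics/w1.png',im[:,:,::-1])
```

```text
[-0.37707132 -0.06082791  0.58837337] [ 0.50133023 -0.05320523  0.13703119]
{'fx': 341.5127771091059, 'fy': 341.5127771091059, 'cx': 276.4436658852885, 'cy': 214.48247913882454, 'rvec': array([-1.99361649,  2.15872036,  0.30142565]), 'tvec': array([-0.01345671,  0.4696584 ,  0.47233093])}
```

View pics/w1.png

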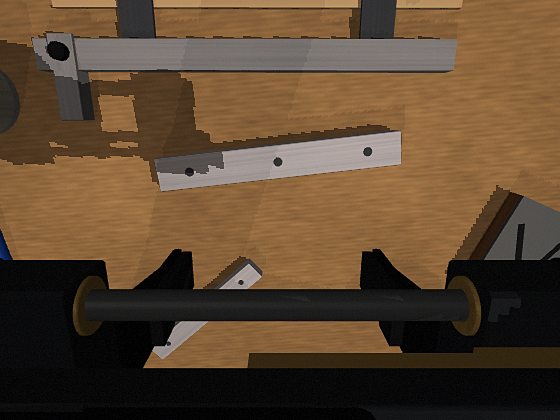

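The wrist view shows the bar spanning (155,162)–(401,150), the rail front edge at row 68 or so, the stop's lower end at (80,118), and the small look-alike around (210,305). Before lowering, I'll project the finger footprint into this image to check that it clears the look-alike.

Run:
```python
from h import *
im=cv2.imread('pics/w1.png');c=bot.get_calibration('wrist')
T=np.array([0.500,-0.0525]);n=np.array([.997,-.079]);y=np.array([-.079,-.997])
def pr(P):return cv2.projectPoints(np.array(P,float),np.array(c['rvec']),np.array(c['tvec']),np.array([[c['fx'],0,c['cx']],[0,c['fy'],c['cy']],[0,0,1]]),None)[0][:,0]
for s in(1,-1):
    q=[np.r_[T+s*a*y+b*n,0.008] for a,b in((.0435,-.0095),(.0585,-.0095),(.0585,.0095),(.0435,.0095))]
    cv2.polylines(im,[pr(q).astype(int)],True,(0,0,255),1)
cv2.imwrite('pics/w1o.png',im)
a=cv2.resize(im[20:200,20:200],None,fx=3.3,fy=3.3,interpolation=cv2.INTER_CUBIC)
cv2.imwrite('pics/w1z.png',a)
cv2.imwrite('pics/w1y.png',cv2.resize(im[20:200,300:480],None,fx=3.3,fy=3.3,interpolation=cv2.INTER_CUBIC))
print([(d['p'],d['point']) for d in bot.find_in('bar','wrist')])
```

```text
[(0.98, [0.5419, -0.0577, 0.0233]), (0.95, [0.3763, 0.0302, 0.0183])]
```

View pics/w1o.png

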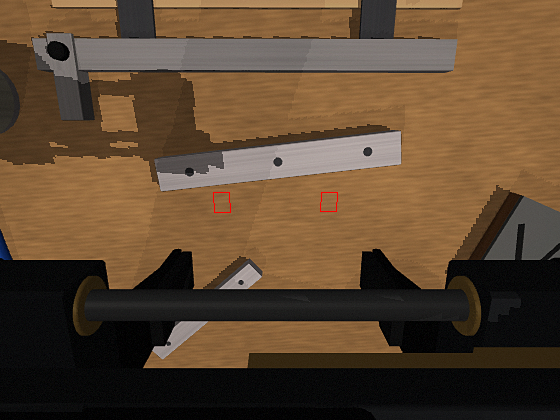

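View pics/w1z.png

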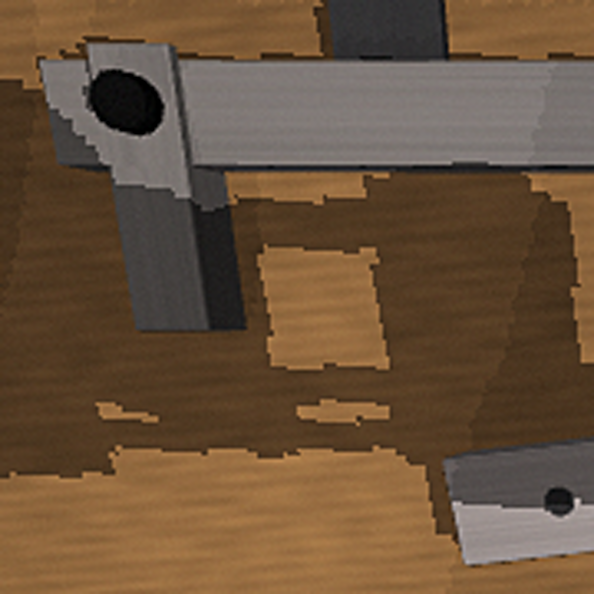

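View pics/w1y.png

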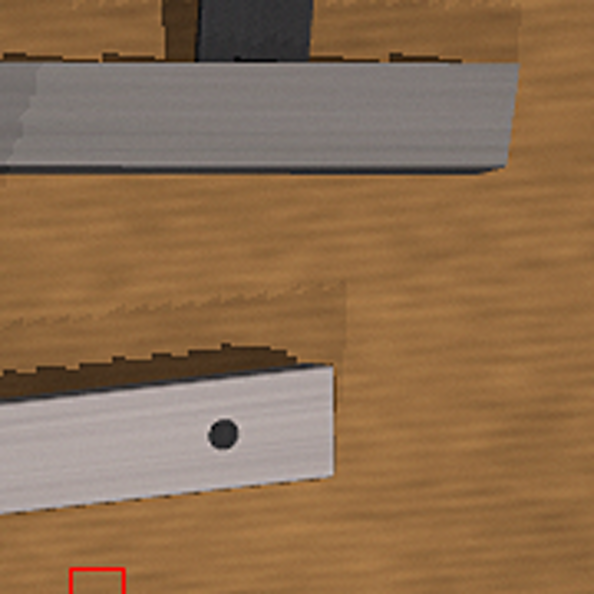

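The red footprint boxes at (222,203) and (329,203) are clear of everything. The rail's front top edge runs (78,70)–(453,70), and the stop's right top corner is at (82.7,120). Bar top corners are roughly (155,159), (401,130), (401,164) and (161,191).

Run:
```python
from h import *
r=px2w([(78,70),(453,70)],.016,'wrist');d=r[0]-r[1];print('rail',r,np.degrees(np.arctan2(-d[0],d[1])))
s=px2w([(82.7,120)],.02,'wrist');b=px2w([(155,159),(401,131),(401,164),(161,191)],.02,'wrist');print('stop',s,'bar',b)
u=d/np.linalg.norm(d);n=np.array([u[1],-u[0]]);T=np.array([.5,-.0525])
print(u,n,'bar rel',[((p-r[1])@n,(p-s[0])@u) for p in b],'T',(T-r[1])@n,(T-s[0])@u)
```

```text
rail [[ 0.62928719  0.10387832]
 [ 0.60423693 -0.2105175 ]] -4.555559539328584
stop [[0.58892321 0.1072557 ]] bar [[ 0.55091333  0.05099818]
 [ 0.55786781 -0.16653987]
 [ 0.52909768 -0.16711974]
 [ 0.52177684  0.05066393]]
[0.07942577 0.99684078] [ 0.99684078 -0.07942577] bar rel [(np.float64(-0.07392621428431631), np.float64(-0.05909875515165439)), (np.float64(-0.0497155875565767), np.float64(-0.2753971907693896)), (np.float64(-0.07834876321658449), np.float64(-0.27826032430650977)), (np.float64(-0.10294411272282626), np.float64(-0.06174613478451743))] T -0.11645828049087296 -0.16631379478016795
```

Call:
apply_moves(
  motion="0 0 0.04 0 0 0 0.087; 0 0 0.08 0 0 0 0.087; 0 0 0.115 0 0 0 0.087; 0 0 0.127 0 0 0 0.087; 0.003 0 0.127 0 0 0 0.087; 0.006 0 0.127 0 0 0 0.087; 0.009 0 0.127 0 0 0 0.087; 0.012 0 0.127 0 0 0 0.087",
)

```text
time_s: 3.6
position: [0.5131, -0.0539, 0.0096]
tcp_rot: [[0.997, -0.079, 0.002], [-0.079, -0.997, -0.001], [0.002, 0.0, -1.0]]
force: [0.8, -1.6, -0.8]
opening: 0.997
```

Call:
apply_moves(
  motion="0.006 0 0 0 0 0 0.087; 0.012 0 0 0 0 0 0.087; 0.018 0 0 0 0 0 0.087; 0.024 0 0 0 0 0 0.087; 0.030 0 0 0 0 0 0.087; 0.036 0 0 0 0 0 0.087; 0.042 0 0 0 0 0 0.087; 0.046 0 0 0 0 0 0.087",
)

```text
time_s: 4.6
position: [0.5586, -0.0574, 0.0087]
tcp_rot: [[0.997, -0.079, 0.0], [-0.079, -0.997, -0.0], [0.0, 0.0, -1.0]]
force: [0.3, -1.0, 0.0]
opening: 1.002
```

Run:
```python
from h import *
s=bot.read_state();print(s['force'],s['moment'],s['position'])
im=bot.capture('wrist')
cv2.imwrite('pics/w2.png',im[:,:,::-1])
im=bot.capture('top')
cv2.imwrite('pics/t2.png',cv2.resize(im[85:205,190:370,::-1],None,fx=4.4,fy=4.4,interpolation=cv2.INTER_CUBIC))
```

```text
[ 0.28172832 -0.99076424  0.02150493] [ 0.05877786  0.03647843 -0.00697453] [ 0.55860785 -0.05738905  0.00874365]
```

View pics/w2.png

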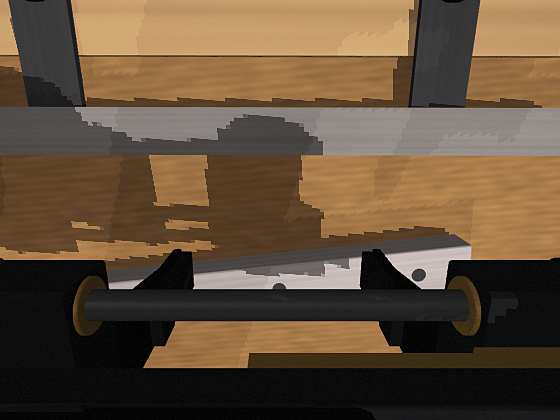

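View pics/t2.png

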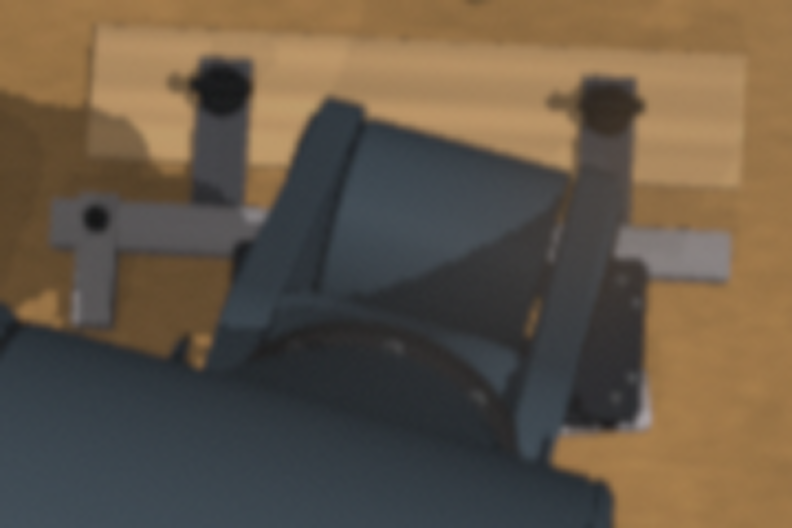

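Run:
```python
from h import *
c=bot.get_calibration('wrist');R=cv2.Rodrigues(c['rvec'])[0];print('cam pos',-R.T@c['tvec'],'axes z',R[2])
print(px2w([(60,155),(540,155)],.016,'wrist'),'bar edge',px2w([(130,281),(456,236),(470,245),(279,288),(418,275)],.02,'wrist'))
T=np.array([0.5586,-0.0574]);n=np.array([.997,-.079]);y=np.array([-.079,-.997])
P=[np.r_[T+a*y+b*n,z] for a in(.0435,-.0435) for b in(-.0095,.0095) for z in (0.009,.03)]
print(cv2.projectPoints(np.array(P),c['rvec'],c['tvec'],np.array([[c['fx'],0,c['cx']],[0,c['fy'],c['cy']],[0,0,1]]),None)[0][:,0])
```

```text
cam pos [ 0.6360136  -0.06400702  0.19738273] axes z [-0.274666    0.02241421 -0.96127842]
[[ 0.62565373  0.05123573]
 [ 0.605691   -0.20054428]] bar edge [[ 0.55245854  0.02683325]
 [ 0.56526062 -0.15735708]
 [ 0.55931961 -0.16543558]
 [ 0.5413107  -0.05785452]
 [ 0.5432581  -0.13734212]]
[[348.32141093 267.61379916]
 [356.14385312 284.10323274]
 [350.20098755 237.79163736]
 [358.46261196 251.41093099]
 [203.45185858 267.58990627]
 [195.46051408 284.07170335]
 [201.53603061 237.77553328]
 [193.0966485  251.38874357]]
```

Run:
```python
from h import *
im=cv2.imread('pics/w2.png')
cv2.imwrite('pics/w2z.png',cv2.resize(im[220:370,90:490],None,fx=2,fy=2,interpolation=cv2.INTER_CUBIC))
im=bot.capture('scene')[:,:,::-1]
cv2.imwrite('pics/s2.png',cv2.resize(im[140:300,160:380],None,fx=3.5,fy=3.5,interpolation=cv2.INTER_CUBIC))
```

```text
(no output)
```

View pics/w2z.png

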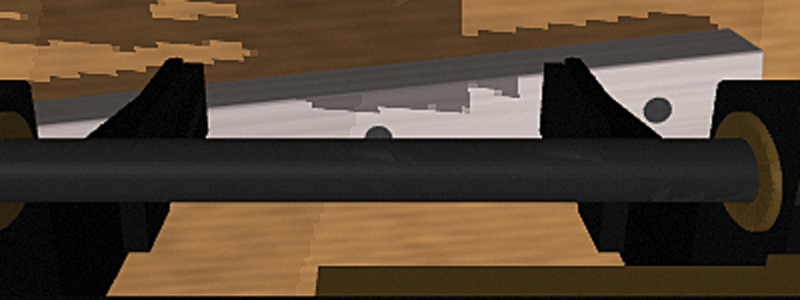

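View pics/s2.png

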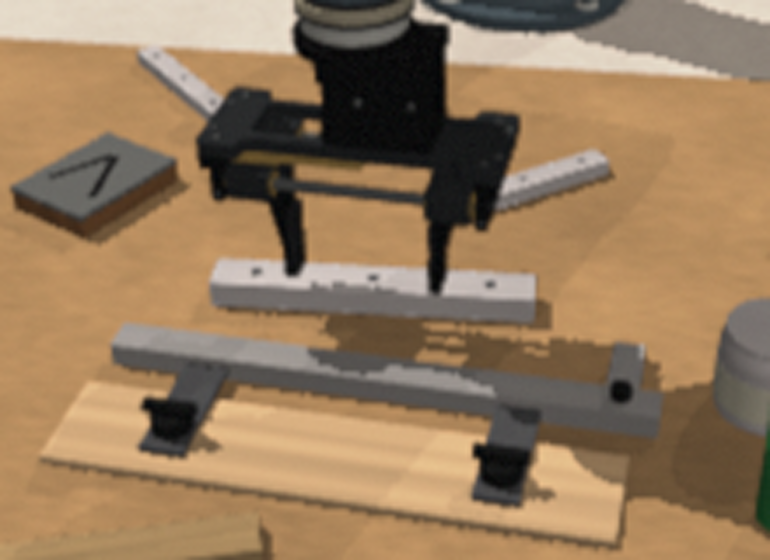

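The fingertips passed about 10 mm above the bar. In the wrist picture the open tips, at (192,252) and (361,251), come out at z≈0.032, so this linkage gripper's tips sit about 23 mm above the TCP when open. There was no contact and the bar hasn't moved. I'll back off and go lower.

Call:
apply_moves(
  motion="0 0 -0.015 0 0 0 0.087; -0.020 0 -0.015 0 0 0 0.087; -0.045 0 -0.015 0 0 0 0.087; -0.060 0 -0.015 0 0 0 0.087; -0.060 0 -0.005 0 0 0 0.087; -0.060 0 0.008 0 0 0 0.087; -0.060 0 0.018 0 0 0 0.087; -0.060 0 0.018 0 0 0 0.087",
)

```text
time_s: 5.75
position: [0.498, -0.0524, -0.0105]
tcp_rot: [[0.997, -0.079, -0.002], [-0.079, -0.997, 0.001], [-0.002, -0.001, -1.0]]
force: [-1.1, 0.2, 0.2]
opening: 0.999
```

Run:
```python
from h import *
s=bot.read_state();print(s['force'],s['moment'],s['position'])
im=bot.capture('wrist')
cv2.imwrite('pics/w3.png',im[:,:,::-1])
```

```text
[-1.10621954  0.23487735  0.15870052] [ 0.05123946 -0.0126903  -0.01492761] [ 0.49797668 -0.05240104 -0.01054603]
```

View pics/w3.png

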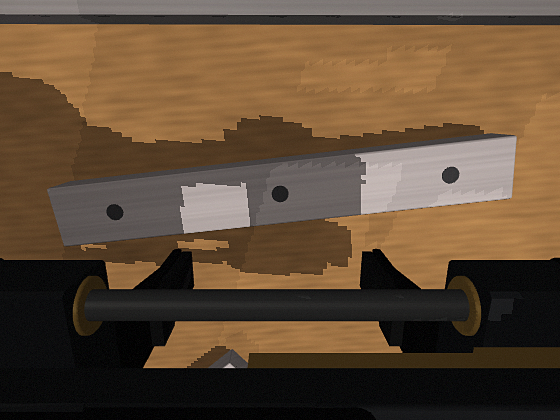

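The tips at (188,250) and (365,250) are now just behind the bar's near edge (rows 242 to 200). They're clear of the table, since the force is about zero. I'll lower a bit more and start pushing.

Call:
apply_moves(
  motion="0 0 0.003 0 0 0 0.087; 0 0 0.005 0 0 0 0.087; 0.003 0 0.005 0 0 0 0.087; 0.006 0 0.005 0 0 0 0.087; 0.010 0 0.005 0 0 0 0.087; 0.014 0 0.005 0 0 0 0.087; 0.018 0 0.005 0 0 0 0.087; 0.022 0 0.005 0 0 0 0.087",
)

```text
time_s: 6.8
position: [0.5152, -0.0526, -0.0144]
tcp_rot: [[0.997, -0.077, -0.01], [-0.077, -0.997, 0.003], [-0.011, -0.002, -1.0]]
force: [-7.3, 1.7, 6.7]
opening: 1.002
```

Run:
```python
from h import *
s=bot.read_state();print(s['force'],s['moment'],s['position'])
im=bot.capture('wrist')
cv2.imwrite('pics/w4.png',im[:,:,::-1])
```

```text
[-7.28495725  1.74690975  6.68015382] [0.65409611 1.25010215 0.42727243] [ 0.51516455 -0.05260527 -0.01440467]
```

View pics/w4.png

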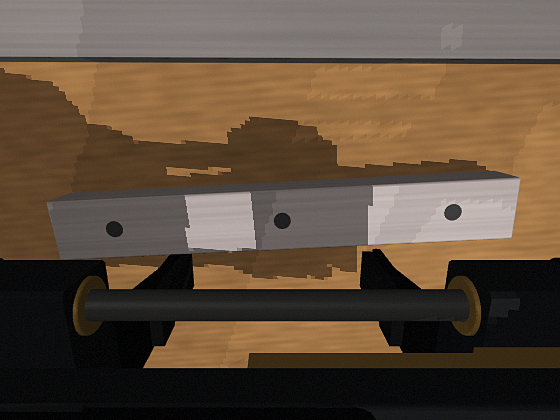

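Force z of +6.7 N and a slight tilt mean the tips are rubbing the table. The left finger has started turning the bar, whose near edge now runs from row 258 to 236. I'll raise 4 mm and keep pushing.

Call:
apply_moves(
  motion="0 0 -0.004 0 0 0 0.087; 0.003 0 -0.004 0 0 0 0.087; 0.006 0 -0.004 0 0 0 0.087; 0.010 0 -0.004 0 0 0 0.087; 0.014 0 -0.004 0 0 0 0.087; 0.018 0 -0.004 0 0 0 0.087; 0.022 0 -0.004 0 0 0 0.087; 0.025 0 -0.004 0 0 0 0.087",
)

```text
time_s: 7.85
position: [0.5423, -0.0556, -0.0103]
tcp_rot: [[0.997, -0.079, -0.006], [-0.079, -0.997, 0.002], [-0.006, -0.001, -1.0]]
force: [-6.6, 0.5, 5.7]
opening: 0.999
```

Run:
```python
from h import *
s=bot.read_state();print(s['force'],s['moment'],s['position'])
im=bot.capture('wrist')
cv2.imwrite('pics/w5.png',im[:,:,::-1])
```

```text
[-6.60748042  0.51005514  5.69286293] [ 0.09812425  1.20833854 -0.03123469] [ 0.54232962 -0.05558285 -0.01027445]
```

View pics/w5.png

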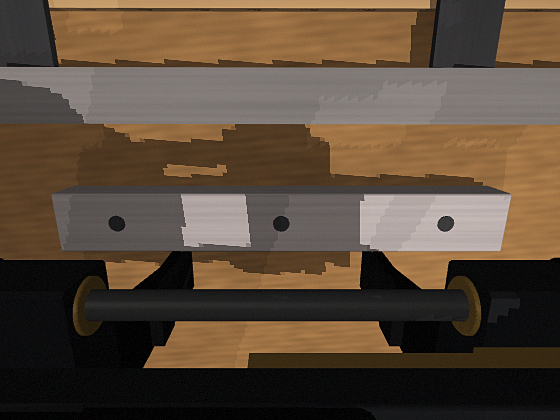

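The bar is now parallel to the rail (far edge on row 190, rail on row 124). The fixed Fz/Fx ratio suggests the sloped tips are catching the bar's top edge, so they're still too high. I'll back off, go lower, and check for table contact.

Call:
apply_moves(
  motion="-0.005 0 0 0 0 0 0.087; -0.010 0 0 0 0 0 0.087; -0.014 0 0 0 0 0 0.087; -0.014 0 0.003 0 0 0 0.087; -0.014 0 0.006 0 0 0 0.087; -0.014 0 0.008 0 0 0 0.087; -0.014 0 0.008 0 0 0 0.087; -0.014 0 0.008 0 0 0 0.087",
)

```text
time_s: 8.9
position: [0.5313, -0.0552, -0.0183]
tcp_rot: [[0.997, -0.079, 0.0], [-0.079, -0.997, -0.0], [0.0, 0.0, -1.0]]
force: [0.3, 0.4, 0.8]
opening: 1.0
```

Run:
```python
from h import *
im=bot.capture('wrist')
cv2.imwrite('pics/w6.png',im[:,:,::-1])
```

```text
(no output)
```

View pics/w6.png

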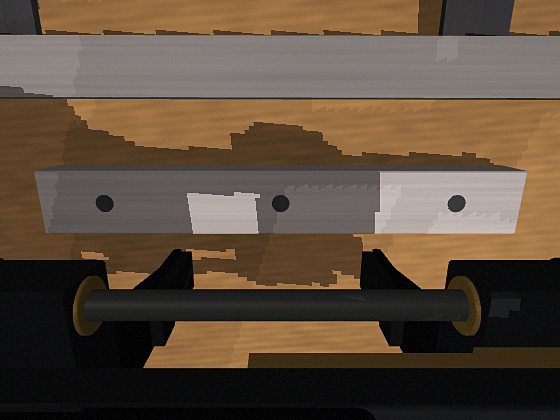

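Run:
```python
from h import *
r=px2w([(60,97),(500,97)],.016,'wrist');b=px2w([(36,171),(526,171),(517,233),(46,233)],.02,'wrist')
n=np.array([.9968,-.0794]);u=np.array([.0794,.9968]);s=np.array([.589,.1073]);T=bot.read_state()['position'][:2]
print((r-T)@n,(b-T)@n,(b-s)@u, (T-s)@u)
```

```text
[0.08559124 0.08563221] [0.05440842 0.05448977 0.02555599 0.02544126] [-0.06058203 -0.2770623  -0.27872249 -0.05961231] -0.16656310032376606
```

The bar is parallel, with about 31 mm to the rail and 60 mm to the stop. I'll push most of that now.

Call:
apply_moves(
  motion="0.004 0 0 0 0 0 0.087; 0.008 0 0 0 0 0 0.087; 0.012 0 0 0 0 0 0.087; 0.016 0 0 0 0 0 0.087; 0.020 0 0 0 0 0 0.087; 0.024 0 0 0 0 0 0.087; 0.028 0 0 0 0 0 0.087; 0.032 0 0 0 0 0 0.087",
)

```text
time_s: 9.95
position: [0.5574, -0.0562, -0.0185]
tcp_rot: [[0.997, -0.079, -0.012], [-0.079, -0.997, 0.003], [-0.012, -0.002, -1.0]]
force: [-8.9, 1.7, 6.7]
opening: 1.004
```

Run:
```python
from h import *
s=bot.read_state();print(s['force'],s['moment'],s['position'])
im=bot.capture('wrist')
cv2.imwrite('pics/w7.png',im[:,:,::-1])
```

```text
[-8.85546272  1.67430345  6.7244432 ] [ 0.06278498  1.42807993 -0.00560328] [ 0.55743363 -0.05616692 -0.01851407]
```

View pics/w7.png

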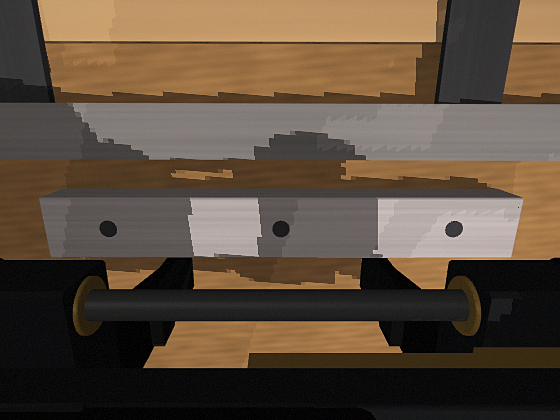

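The gap is now about 15 mm, still parallel, and the push force is about 9 N. I'll close in more slowly.

Call:
apply_moves(
  motion="0.002 0 0 0 0 0 0.087; 0.004 0 0 0 0 0 0.087; 0.006 0 0 0 0 0 0.087; 0.008 0 0 0 0 0 0.087; 0.0095 0 0 0 0 0 0.087; 0.011 0 0 0 0 0 0.087; 0.0115 0 0 0 0 0 0.087; 0.012 0 0 0 0 0 0.087",
)

```text
time_s: 11.0
position: [0.5694, -0.0571, -0.0185]
tcp_rot: [[0.997, -0.079, -0.012], [-0.079, -0.997, 0.003], [-0.012, -0.002, -1.0]]
force: [-7.8, 0.6, 6.8]
opening: 1.002
```

Run:
```python
from h import *
s=bot.read_state();print(s['force'],s['moment'],s['position'])
im=bot.capture('wrist')
cv2.imwrite('pics/w8.png',im[:,:,::-1])
```

```text
[-7.83627231  0.60474247  6.84859065] [ 0.0604493   1.43368904 -0.06567011] [ 0.56939902 -0.05714781 -0.01853848]
```

View pics/w8.png

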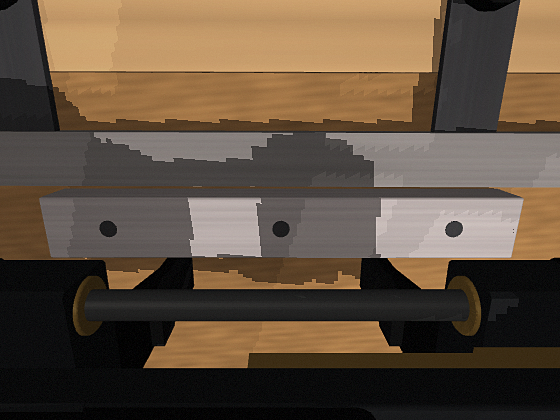

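The rail edge is at row 187 and the bar's far edge at row 197, so about 4 mm is left.

Call:
apply_moves(
  motion="0.001 0 0 0 0 0 0.087; 0.002 0 0 0 0 0 0.087; 0.003 0 0 0 0 0 0.087; 0.0035 0 0 0 0 0 0.087; 0.004 0 0 0 0 0 0.087; 0.0045 0 0 0 0 0 0.087; 0.005 0 0 0 0 0 0.087; 0.005 0 0 0 0 0 0.087",
)

```text
time_s: 12.05
position: [0.5733, -0.0575, -0.0186]
tcp_rot: [[0.997, -0.079, -0.014], [-0.079, -0.997, 0.003], [-0.014, -0.002, -1.0]]
force: [-10.0, 0.2, 9.1]
opening: 1.0
```

Call:
apply_moves(
  motion="0.0005 0 0 0 0 0 0.087; 0.001 0 0 0 0 0 0.087; 0.0015 0 0 0 0 0 0.087; 0.002 0 0 0 0 0 0.087; 0.0025 0 0 0 0 0 0.087; 0.003 0 0 0 0 0 0.087; 0.003 0 0 0 0 0 0.087; 0.003 0 0 0 0 0 0.087",
)

```text
time_s: 13.05
position: [0.5732, -0.0574, -0.0186]
tcp_rot: [[0.997, -0.078, -0.02], [-0.078, -0.997, 0.004], [-0.02, -0.002, -1.0]]
force: [-14.5, -1.1, 13.3]
opening: 1.001
```

Run:
```python
from h import *
s=bot.read_state();print(s['force'],s['moment'],s['position'])
im=bot.capture('wrist')
cv2.imwrite('pics/w9.png',im[:,:,::-1])
```

```text
[-14.45035274  -1.10574106  13.28041358] [-0.26883034  2.52057478 -0.13787387] [ 0.57318073 -0.05740736 -0.01855706]
```

View pics/w9.png

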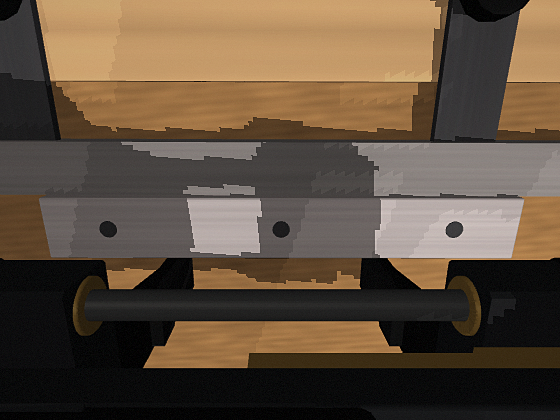

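The bar is flush along its whole length: the rail's front edge and the bar's far edge coincide at row 197. The TCP has stopped with about 14 N of total push. Now I'll retreat, rise, shut the gripper and move to the bar's right end.

Call:
apply_moves(
  motion="-0.005 0 0 0 0 0 0.087; -0.012 0 0 0 0 0 0.087; -0.030 0 0 0 0 0 0.087; -0.035 0 -0.040 0 0 0 0.087; -0.035 0.030 -0.090 0 0 0 0; -0.020 0.080 -0.090 0 0 0 0; 0 0.130 -0.090 0 0 0 0; 0.017 0.150 -0.090 0 0 0 0",
)

```text
time_s: 14.1
position: [0.5899, -0.2142, 0.0725]
tcp_rot: [[0.997, -0.082, 0.004], [-0.082, -0.997, -0.003], [0.004, 0.002, -1.0]]
force: [0.4, 0.1, 0.6]
opening: 0.633
```

Call:
apply_moves(
  motion="0 0 0 0 0 0 0; 0 0 0 0 0 0 0; 0 0 0.010 0 0 0 0; 0 0 0.02 0 0 0 0; 0 0 0.02 0 0 0 0; 0 0 0.02 0 0 0 0; 0 0 0.02 0 0 0 0; 0 0 0.02 0 0 0 0",
)

```text
time_s: 15.1
position: [0.5883, -0.2103, 0.052]
tcp_rot: [[0.997, -0.079, 0.001], [-0.079, -0.997, -0.0], [0.001, 0.0, -1.0]]
force: [-0.3, -0.4, -0.1]
opening: 0.006
```

Run:
```python
from h import *
s=bot.read_state();print(s['force'],s['moment'],s['position'],s['opening'])
im=bot.capture('wrist')
cv2.imwrite('pics/w10.png',im[:,:,::-1])
c=bot.get_calibration('wrist')
n=np.array([.9968,-.0794]);y=-np.array([.0794,.9968]);T=s['position'][:2]
q=[np.r_[T+a*y+b*n,0.008] for a,b in((.015,-.0095),(-.015,-.0095),(-.015,.0095),(.015,.0095))]
print(cv2.projectPoints(np.array(q),c['rvec'],c['tvec'],np.array([[c['fx'],0,c['cx']],[0,c['fy'],c['cy']],[0,0,1]]),None)[0][:,0])
```

```text
[-0.29513843 -0.35554514 -0.07846121] [ 0.02742327  0.04388524 -0.03278557] [ 0.58831822 -0.21033857  0.05204744] 0.006350002714341192
[[296.76854978 241.38680763]
 [255.39026057 241.37252545]
 [254.93932322 216.22004062]
 [297.2121989  216.23308803]]
```

View pics/w10.png

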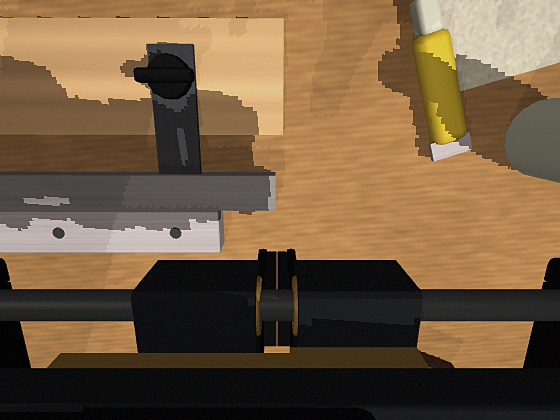

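The bar is still flush. Its right end is at column 221 (rows 211–252), and the shut-finger footprint lands at columns 255–297, rows 216–241. The ink tube (445,95) and the spray are well clear.

Run:
```python
from h import *
n=np.array([.9968,-.0794]);u=np.array([.0794,.9968]);T=bot.read_state()['position'][:2]
b=px2w([(221,212),(223,252),(1,252)],.02,'wrist');r=px2w([(273,210),(1,212)],.016,'wrist')
print('bar',(b-T)@n,(b-T)@u,'rail',(r-T)@n,(r-T)@u)
```

```text
bar [ 0.01599973 -0.01281823 -0.01287794] [0.0369046  0.03680239 0.19093548] rail [0.01630983 0.01483614] [0.00206902 0.18787741]
```

Call:
apply_moves(
  motion="0 0 0.020 0 0 0 0; 0 0 0.038 0 0 0 0; 0 0 0.043 0 0 0 0; 0 -0.004 0.043 0 0 0 0; 0 -0.009 0.043 0 0 0 0; 0 -0.014 0.043 0 0 0 0; 0 -0.019 0.043 0 0 0 0; 0 -0.024 0.043 0 0 0 0",
)

```text
time_s: 16.15
position: [0.5902, -0.1858, 0.009]
tcp_rot: [[0.997, -0.079, 0.0], [-0.079, -0.997, -0.0], [0.0, 0.0, -1.0]]
force: [0.3, 0.2, -0.5]
opening: 0.005
```

Call:
apply_moves(
  motion="0 -0.004 0 0 0 0 0; 0 -0.008 0 0 0 0 0; 0 -0.012 0 0 0 0 0; 0 -0.016 0 0 0 0 0; 0 -0.020 0 0 0 0 0; 0 -0.024 0 0 0 0 0; 0 -0.028 0 0 0 0 0; 0 -0.032 0 0 0 0 0",
)

```text
time_s: 17.15
position: [0.5925, -0.1541, 0.0087]
tcp_rot: [[0.997, -0.079, -0.0], [-0.079, -0.997, 0.0], [-0.0, 0.0, -1.0]]
force: [-0.5, 0.5, -0.2]
opening: 0.002
```

Run:
```python
from h import *
s=bot.read_state();print(s['force'],s['moment'],s['position'],s['opening'])
im=bot.capture('wrist')
cv2.imwrite('pics/w11.png',im[:,:,::-1])
```

```text
[-0.47256842  0.46822765 -0.16980866] [0.04473814 0.0582077  0.02308436] [ 0.59253699 -0.15410532  0.00872953] 0.002138621897382119
```

View pics/w11.png

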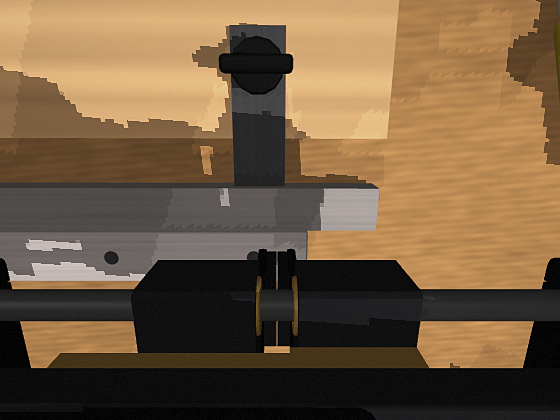

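The bar hasn't moved. Its right end is at column 308 while the fingers (260–297, tip row 250) are above it. From the tip row the tip is at z≈0.028, so the real tips sit about 19 mm above the reported TCP even when shut. I'll back off and run with the TCP at z≈−0.010.

Call:
apply_moves(
  motion="0 0 -0.010 0 0 0 0; 0 0.020 -0.010 0 0 0 0; 0 0.040 -0.010 0 0 0 0; 0 0.050 -0.010 0 0 0 0; 0 0.050 0 0 0 0 0; 0 0.050 0.010 0 0 0 0; 0 0.050 0.019 0 0 0 0; 0 0.050 0.019 0 0 0 0",
)

```text
time_s: 18.2
position: [0.5877, -0.2031, -0.0116]
tcp_rot: [[0.997, -0.078, -0.002], [-0.078, -0.997, 0.001], [-0.003, -0.001, -1.0]]
force: [-0.4, 0.8, 0.3]
opening: 0.006
```

Call:
apply_moves(
  motion="0 -0.003 0 0 0 0 0; 0 -0.006 0 0 0 0 0; 0 -0.009 0 0 0 0 0; 0 -0.012 0 0 0 0 0; 0 -0.015 0 0 0 0 0; 0 -0.018 0 0 0 0 0; 0 -0.021 0 0 0 0 0; 0 -0.024 0 0 0 0 0",
)

```text
time_s: 19.2
position: [0.5905, -0.1802, -0.0103]
tcp_rot: [[0.997, -0.079, -0.0], [-0.079, -0.997, -0.0], [-0.0, 0.0, -1.0]]
force: [-1.0, -4.2, -0.9]
opening: 0.01
```

Run:
```python
from h import *
s=bot.read_state();print(s['force'],s['moment'],s['position'],s['opening'])
im=bot.capture('wrist')
cv2.imwrite('pics/w12.png',im[:,:,::-1])
```

```text
[-1.04359899 -4.19151347 -0.90146751] [-0.72985597  0.1815846   0.05681132] [ 0.59047286 -0.1801706  -0.01025887] 0.010201497788954107
```

View pics/w12.png

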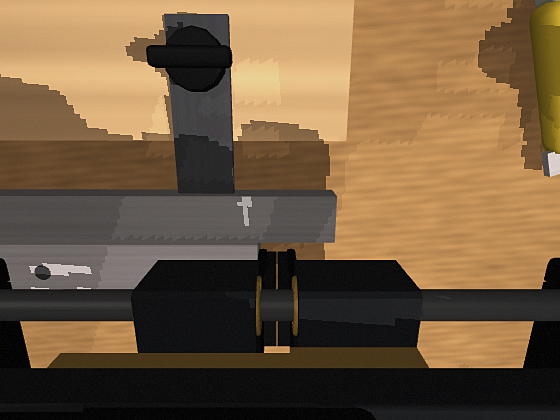

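Proper contact now: Fy −4 N, and the bar's right end (column 260) is against the fingers with the bar flush to the rail. About 55 mm remains to the stop.

Call:
apply_moves(
  motion="0 -0.004 0 0 0 0 0; 0 -0.008 0 0 0 0 0; 0 -0.012 0 0 0 0 0; 0 -0.016 0 0 0 0 0; 0 -0.020 0 0 0 0 0; 0 -0.024 0 0 0 0 0; 0 -0.028 0 0 0 0 0; 0 -0.032 0 0 0 0 0",
)

```text
time_s: 20.25
position: [0.5931, -0.148, -0.0102]
tcp_rot: [[0.997, -0.079, 0.0], [-0.079, -0.997, 0.0], [0.0, -0.0, -1.0]]
force: [-1.2, -3.1, -1.1]
opening: 0.005
```

Run:
```python
from h import *
s=bot.read_state();print(s['force'],s['moment'],s['position'],s['opening'])
im=bot.capture('wrist')
cv2.imwrite('pics/w13.png',im[:,:,::-1])
im=bot.capture('scene')[:,:,::-1]
cv2.imwrite('pics/s13.png',cv2.resize(im[140:300,160:380],None,fx=3.5,fy=3.5,interpolation=cv2.INTER_CUBIC))
```

```text
[-1.22900872 -3.09922721 -1.11855196] [-0.4916164   0.09166067 -0.03736536] [ 0.59311838 -0.14803685 -0.01024498] 0.005384883601930538
```

View pics/w13.png

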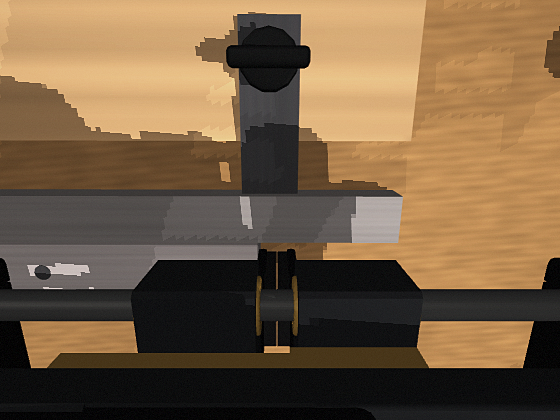

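View pics/s13.png

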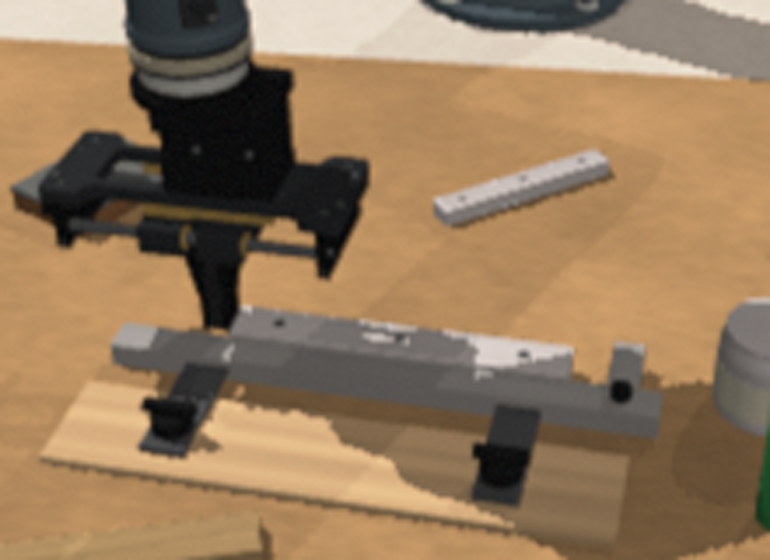

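The bar slides flush along the rail (force about 3 N), with about 23 mm left to the stop.

Call:
apply_moves(
  motion="0 -0.003 0 0 0 0 0; 0 -0.006 0 0 0 0 0; 0 -0.008 0 0 0 0 0; 0 -0.010 0 0 0 0 0; 0 -0.012 0 0 0 0 0; 0 -0.014 0 0 0 0 0; 0 -0.015 0 0 0 0 0; 0 -0.016 0 0 0 0 0",
)

```text
time_s: 21.35
position: [0.5943, -0.1324, -0.0102]
tcp_rot: [[0.997, -0.079, 0.0], [-0.079, -0.997, -0.0], [0.0, 0.0, -1.0]]
force: [-0.6, -3.2, 0.0]
opening: 0.008
```

Call:
apply_moves(
  motion="0 -0.0005 0 0 0 0 0; 0 -0.001 0 0 0 0 0; 0 -0.0015 0 0 0 0 0; 0 -0.002 0 0 0 0 0; 0 -0.0025 0 0 0 0 0; 0 -0.003 0 0 0 0 0; 0 -0.0035 0 0 0 0 0; 0 -0.004 0 0 0 0 0",
)

```text
time_s: 22.35
position: [0.5946, -0.1284, -0.0102]
tcp_rot: [[0.997, -0.079, -0.0], [-0.079, -0.997, -0.0], [-0.0, 0.0, -1.0]]
force: [0.0, -2.5, -0.5]
opening: 0.009
```

Call:
apply_moves(
  motion="0 -0.0005 0 0 0 0 0; 0 -0.001 0 0 0 0 0; 0 -0.0015 0 0 0 0 0; 0 -0.002 0 0 0 0 0; 0 -0.0025 0 0 0 0 0; 0 -0.003 0 0 0 0 0; 0 -0.0035 0 0 0 0 0; 0 -0.004 0 0 0 0 0",
)

```text
time_s: 23.35
position: [0.5949, -0.1244, -0.0102]
tcp_rot: [[0.997, -0.079, 0.0], [-0.079, -0.997, -0.0], [0.0, 0.0, -1.0]]
force: [0.4, -3.8, -0.1]
opening: 0.007
```

Call:
apply_moves(
  motion="0 -0.0005 0 0 0 0 0; 0 -0.001 0 0 0 0 0; 0 -0.0015 0 0 0 0 0; 0 -0.002 0 0 0 0 0; 0 -0.0025 0 0 0 0 0; 0 -0.003 0 0 0 0 0; 0 -0.0035 0 0 0 0 0; 0 -0.004 0 0 0 0 0",
)

```text
time_s: 24.35
position: [0.5953, -0.1231, -0.0102]
tcp_rot: [[0.997, -0.078, 0.0], [-0.078, -0.997, -0.004], [0.0, 0.004, -1.0]]
force: [-2.7, -11.8, -1.7]
opening: 0.012
```

The stop is felt: the TCP stalled and the force rose to 12 N, about 8 N of that on the stop. I'll retreat and check.

Call:
apply_moves(
  motion="0 0.004 0 0 0 0 0; 0 0.012 0 0 0 0 0; 0 0.030 0 0 0 0 0; 0 0.035 -0.040 0 0 0 0; 0 0.035 -0.090 0 0 0 0; -0.020 0 -0.140 0 0 0 0; -0.040 -0.050 -0.150 0 0 0 0; -0.050 -0.090 -0.150 0 0 0 0",
)

```text
time_s: 25.35
position: [0.5523, -0.0261, 0.1416]
tcp_rot: [[0.997, -0.08, 0.003], [-0.08, -0.997, -0.0], [0.003, -0.0, -1.0]]
force: [-0.0, 0.5, 0.0]
opening: 0.01
```

Call:
apply_moves(
  motion="0 0 0 0 0 0 0; 0 0 0 0 0 0 0; 0 0 0 0 0 0 0; 0 0 0 0 0 0 0; 0 0 0 0 0 0 0; 0 0 0 0 0 0 0; 0 0 0 0 0 0 0; 0 0 0 0 0 0 0",
)

```text
time_s: 26.35
position: [0.5525, -0.0267, 0.1398]
tcp_rot: [[0.997, -0.079, -0.0], [-0.079, -0.997, 0.0], [-0.0, -0.0, -1.0]]
force: [-0.2, -0.8, 0.1]
opening: 0.007
```

Run:
```python
from h import *
s=bot.read_state();print(s['force'],s['position'],s['time_s'])
im=bot.capture('wrist')
cv2.imwrite('pics/w14.png',im[:,:,::-1])
im=im[:,:,::-1]
print(im.shape)
```

```text
[-0.23308099 -0.79580448  0.05753485] [ 0.55249914 -0.02673951  0.13975967] 26.35
(420, 560, 3)
```

View pics/w14.png

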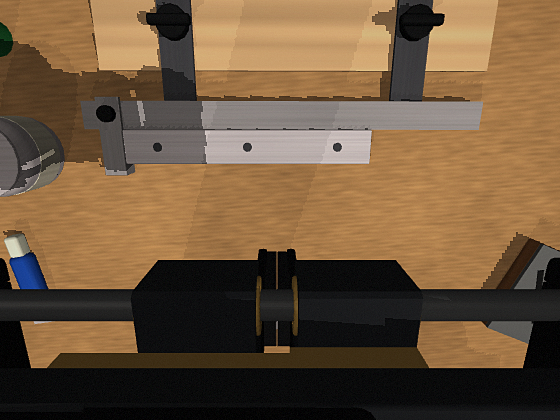

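Run:
```python
from h import *
im=cv2.imread('pics/w14.png')
cv2.imwrite('pics/w14a.png',cv2.resize(im[85:185,80:240],None,fx=5,fy=5,interpolation=cv2.INTER_CUBIC))
cv2.imwrite('pics/w14b.png',cv2.resize(im[85:185,230:390],None,fx=5,fy=5,interpolation=cv2.INTER_CUBIC))
```

```text
(no output)
```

View pics/w14a.png

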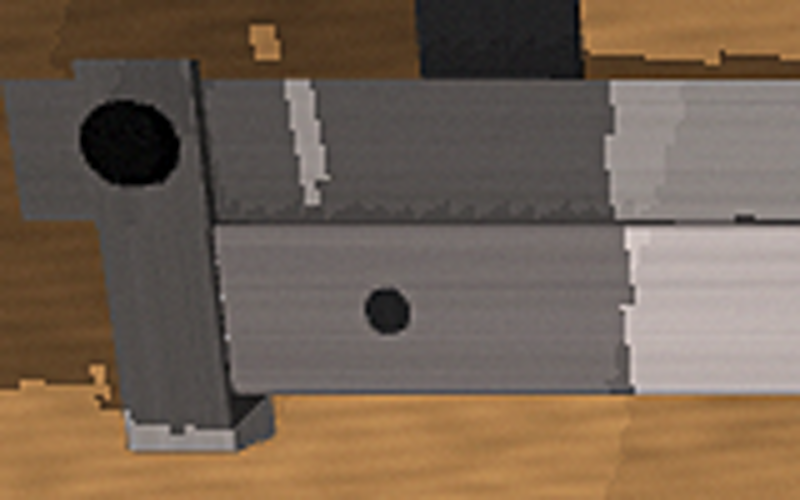

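View pics/w14b.png

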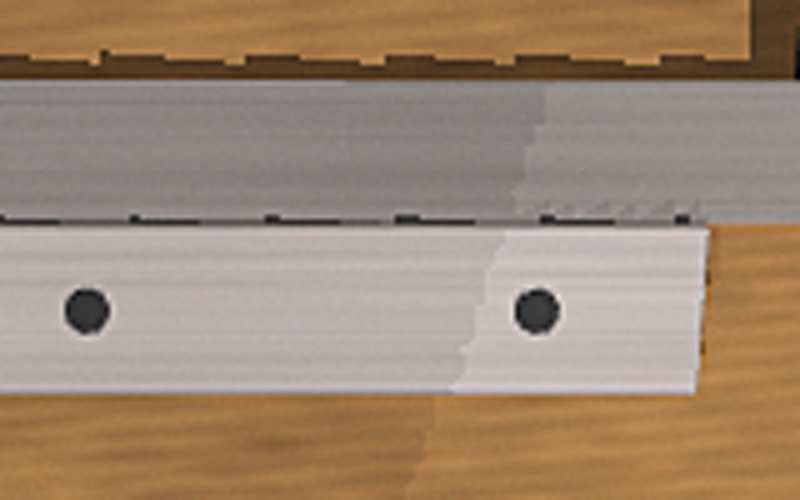

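The bar's far edge meets the rail along its full length with a seam of at most 1 px (about 0.5 mm). Its left end meets the stop face with no visible gap, and its near edge stays on one row (parallel). Handing in.

```bash
python3 -c "
from rig import bot
print(bot.hand_in())"
```

```text
the job is handed in; nothing more can be done
None
```

I pushed the bar flush against the rail with the open gripper, then slid it left along the rail until its end met the stop. I handed the job in at about 26.5 s.

- **Rail:** total push reached about 14.5 N, part of which was table friction. The bar's left end was still about 55–60 mm from the stop at that point.
- **Stop:** I pushed on the bar's right end with shut fingers. The force rose from about 3 N to about 12 N when it met the stop, so roughly 8 N reached the stop.

**Last checks:** the final wrist picture shows a seam of at most 1 px (about 0.5 mm) along the rail and no visible gap at the stop. The bar looks parallel to the rail, and the gripper is clear of everything. I did not measure the bystanders' final positions, but the arm never worked near them.

**Disagreements along the way:**
- **Fingertip height:** the real fingertips sat about 19–24 mm above the reported TCP, going by the pictures. The first push towards the rail and the first push at the bar's end both passed over the bar without touching it. I corrected the height each time.
- **Upward force:** while pushing towards the rail I saw an unexplained upward force of about 6–13 N on the tool. In the pictures the bar stayed flat.

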